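# Fasten the open quarter-turn stud of an instrument case

## Task

Take the driver out of its stand and use its blade to fasten the one stud on the instrument case that still stands proud: feel for the slot with a light touch (do not press hard while the blade is out of the slot, that scuffs the head), then press the stud in and turn it a quarter turn clockwise until it drops into its catch and stays there by itself. Work the stud with the driver only, not with the fingers, and do not force it (40 N at most between driver and fastener); at the end put the driver back upright in its stand, fully home.

Things in the scene. Friction and masses are not known exactly. Their poses are not given: they have to be found in the camera images.
- case: grey instrument case with aluminium cover, fixed, 150 (x) x 220 (y) mm, cover's top 53 mm up; origin: centre of underside, z up. On the cover, 65 mm either side of its centre along its y, sit two steel collars, each round a slotted stud. One stud is open; the other is already fastened and fixed: head 4.5 mm lower, slot along the case's y
- fastener: fixed dark steel collar round the OPEN stud: ring 46 mm across, hole 33 mm, 12 mm high; origin: centre of its underside, on the cover; axes parallel to the case's. The stud in it has a round steel head, 28 mm across, top 7 mm above the rim at the start. Forced = over 40 N in all between it and the driver: a 12 N press plus side forces in turning (10 to 20 N) is fine, ramming a stop is not
- stud_top (a point): centre of the open stud's head, at its top face; moves down and up with the stud, does not show its turning. Height above fastener's origin: 19 mm open, 14.5 in the catch, 11 or less under the ledge, 7 at the hard stop. Pressed in over 6.5 mm (9 N) by a blade that is not in the slot, the head is scuffed; 6 N is a good touch to search with
- slot_floor (a point): middle of the floor of the open stud's slot, 4 mm under its top face (does not show the turning). Slot straight, 6 mm wide, 4 mm deep, across the whole head. Its direction is not measured: at the start anywhere from 0.35 rad counterclockwise to 0.5 rad clockwise (seen from above) of fastener's x axis. A blade rubbing on the head at under 8 N does not turn it (needs 0.06 N m)
- plunger (a joint): how far the open stud is pressed in, m, 0 at the start. Spring up: 3.6 N to start, 0.8 N more per mm, hard stop at 0.012 (13 N). At 0.008 or more (over 10 N) it turns clockwise under a ledge; at under 0.006 it is blocked at 0.68 rad. Let go under the ledge it stays near 0.008: not fastened. Let go in the catch it springs up to 0.0045 and cannot turn back
- collar_rim (a point): centre of the collar at its rim's height, 12 mm above fastener's origin. The catch begins when the slot has turned to 1.46 rad clockwise of fastener's x axis; its middle is at 1.57, the hard stop at 1.68 rad. The blade may lead the slot by 0.15 rad (play). Measured positions can be off by 1 to 2 mm: if no slot is found, try a little to either side across it
- driver: loose driver, 96 mm tall, 0.12 kg, blade down in the stand; origin: middle of the blade's lower edge, z up. Blade 3 mm thick (y), 20 mm long (x), 5 mm high, rounded lower edge; round sleeve 22 mm across up to z 40; flange 40 mm across, z 40 to 45; black handle z 45 to 96 with flat sides 24 mm apart along y (grip these), 36 mm wide along x
- stand: grey stand, fixed block 70 x 70 x 45 mm; origin: centre of underside. Round hole of 28 mm right through its middle, rim chamfered 3 mm; the driver hangs in it by its flange on the block's top: fully home, the driver's origin is 5 mm above the stand's origin
Mind the look-alikes: they are no part of the job. Leave any purple look-alike of the driver alone.

How it is judged:
By the outcome, as a careful person would: the job done as asked, in the order asked, and still so for the second after the job is handed in, with the robot touching nothing.
It also fails if it takes over 72 s, if anything falls off the work surface, if the arm or the gripper's body presses on something with over 40 N, if the wrist force passes 120 N, or if a joint passes its speed limit or range.

## Robot

A 7-joint arm with a two-finger parallel gripper is mounted at the origin on a cart in front of the work surface, level with it; the furniture and walls round the work are solid. World frame = base frame: x ahead of the robot, y to its left, z up, the work surface at z = 0. Lengths are in m, angles in rad, forces in N, time in s.
With the tool pointing down it reaches from about 0.35 to 0.9 m from the base axis. Payload 8.1 kg.
Tool frame: the origin (TCP) lies between the finger pads; the fingertips stand 11 mm ahead of it and the grasp point (between the pads) lies 8 mm behind it; z points along the fingers, y is the line along which they close (so a half turn about z gives the same grasp; the last joint's range is limited). The gripper opens to 92 mm and grips with 3 to 60 N. Pads are 19 mm wide; open, the fingers measure 130 mm over their backs; the gripper's body (75 mm by 190 mm) begins 47 mm behind the grasp point.
Start: joints at [1.007, 0.434, 0.025, 1.573, -0.012, 1.134, -0.075], TCP at [0.278, -0.56, 0.238] pointing down, gripper open.
Joint ranges: [-2.62, 2.62], [-0.44, 2.09], [-1.27, 1.32], [0.08, 2.57], [-1.32, 4.46], [0.12, 2], [-2.74, 2.74]. Speed limits (rad/s): [2.22, 2.22, 3.01, 3.01, 3.14, 3.14, 3.14].

## Interface

Orientations are given as a rotation vector (axis times angle).
In Python, from cell import observe, get_image, camera_params, sign_off gives the robot as it stands.
- The arm moves only by the shell command python3 -m pendant 'ROWS' [FORCE]. ROWS is JSON, one flat list of numbers, 7 for each row, row after row: the shift along the tool's x, y, z in m, then the turn, a rotation vector about the tool's x, y, z in rad, then the finger opening in m, from 0 to 0.0918. In form: [dx, dy, dz, rx, ry, rz, jaw, dx, dy, dz, rx, ry, rz, jaw, ...]. A call has 1 to 10 rows; each row shifts and turns the commanded pose from where the row before left it, along the tool's axes as they then stand; what a row does not reach is not made up. A row lasts 1/8 s, in which the tool goes at most 62.5 mm and 10.7 degrees, less where a joint would pass 70% of its speed; a pose out of reach is approached as far as the arm can. A call is refused whole if a number of a shift passes 0.0625 or a number of a turn 0.188, either way. A call with a gripper value outside its range is refused whole. The fingers move at their own pace and stop on an object; FORCE is the grip in N (left out, the last holds). Time passes only in rows, so rows that do not move let the fingers close. It gives the time, the measured TCP pose, the force, the opening and the grip force at its end, in the units of the state.
- observe(): the state, without advancing time (a new reading comes with each control period).
- get_image(name): name is "scene" or "top" or "wrist"; returns the picture (400x640x3 uint8, red, green, blue); there is no depth.
- camera_params(name): a dict with "intrinsics" (3x3 intrinsics, pixels), "eye" and "rotation" of the camera in the world; the wrist camera has in their place "T_tool_cam" (4x4, takes a point from camera to tool coordinates, whose origin is the TCP and whose axes are the flange's). Camera axes: x right, y down, z forward; pixel columns grow to the right and rows downward; lengths in m; the calibration is good to about 2 mm. A picture is of the moment at which its call begins: read the wrist's pose just before it. camera_params takes no time and is no camera call.
- sign_off(): hands the job in; it is judged then, once.
The state is a dict: "clock": time; "joints": joint angles; "dq": joint speeds; "joint_efforts": joint torques, N m; "position": TCP position; "ee_rot": TCP orientation; "force": force on the tool from outside, world axes, zero at the start; "ft_torque": the same for the moment, N m; "width": opening from 0.0 (shut) to 1.0 (fully open); "gripper_force": force on a finger pad.
Only numpy, scipy, OpenCV 4.12 (cv2) and the standard library are available. Lean on these libraries where they do the work, as an engineer would, in place of code of your own. Each camera call takes 0.05 s, during which the arm holds its last target. There are 200 camera calls.

## Working session

There is one attempt and no reset: what is moved stays moved. The work goes in short steps, Python scripts to look and compute and a shell command to move; the robot and the scene stay as the last step left them, time stands still between calls to the robot, and variables do not carry over. Pictures are saved under pics/ and viewed, at most 10 in all, crops included, and the job is handed in when it is done.

```bash
ls; mkdir -p pics
python3 - <<'E'
from cell import *
import cv2,numpy as np
np.set_printoptions(precision=4,suppress=True)
o=observe();print({k:np.round(v,4) for k,v in o.items()})
for n in ("scene","top"):
    p=camera_params(n);print(n,p)
    cv2.imwrite(f"pics/{n}0.png",get_image(n)[:,:,::-1])
print(camera_params("wrist"))
E
```

```text
pics
{'clock': np.float64(0.0), 'joints': array([ 1.0074,  0.4352,  0.025 ,  1.5741, -0.0116,  1.134 , -0.0751]), 'dq': array([-0.002 ,  0.0002,  0.002 , -0.0004,  0.0011, -0.0007, -0.0003]), 'joint_efforts': array([  0.001 , -66.7831,   0.9858, -31.4451,  -0.0604,   0.0431,
         0.0001]), 'position': array([ 0.2776, -0.5594,  0.2369]), 'ee_rot': array([-3.0571, -0.717 ,  0.0008]), 'force': array([-0.0523, -0.7563, -0.472 ]), 'ft_torque': array([-0.0389, -0.0549, -0.0091]), 'gripper_force': np.float64(0.0), 'width': np.float64(0.9972)}
scene {'intrinsics': array([[438.7967,   0.    , 320.1368],
       [  0.    , 438.7967, 196.6095],
       [  0.    ,   0.    ,   1.    ]]), 'eye': array([-0.156 ,  0.6738,  0.5744]), 'rotation': array([-0.9925,  2.1403, -1.281 ])}
top {'intrinsics': array([[481.3696,   0.    , 321.6585],
       [  0.    , 481.3696, 192.1374],
       [  0.    ,   0.    ,   1.    ]]), 'eye': array([0.4191, 0.1471, 1.0444]), 'rotation': array([-2.1969,  2.1724, -0.1816])}
{'intrinsics': array([[297.2597,   0.    , 318.4652],
       [  0.    , 297.2597, 196.9075],
       [  0.    ,   0.    ,   1.    ]]), 'T_tool_cam': array([[-0.    , -0.9672, -0.2542,  0.0686],
       [ 1.    , -0.0002,  0.0005,  0.0005],
       [-0.0005, -0.2542,  0.9672, -0.1465],
       [ 0.    ,  0.    ,  0.    ,  1.    ]])}
```

View pics/top0.png

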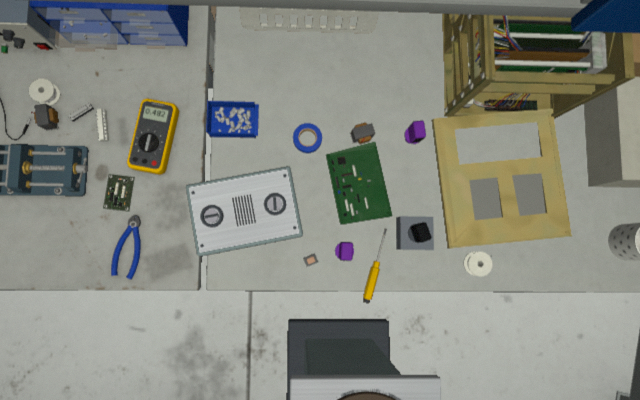

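View pics/scene0.png

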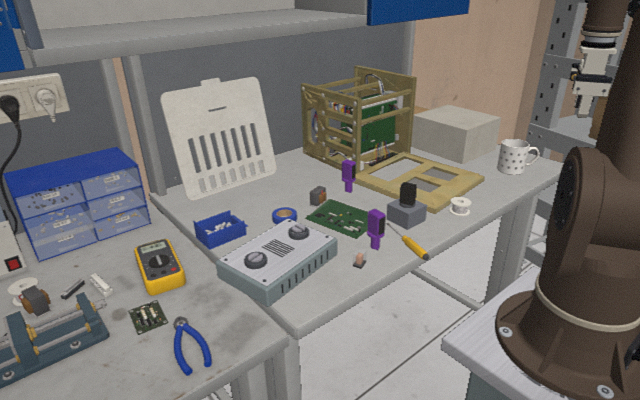

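The top view shows the case with studs at (211,215) and (274,203). The black-handled driver is in the grey stand at (415,232). Things that could be mistaken for the driver are the purple ones at (416,131) and (345,251) and the yellow screwdriver at (374,270). I choose the black one in the stand and check it in a close crop.

```bash
cat > h.py <<'E'
import numpy as np,cv2
from scipy.spatial.transform import Rotation as R
from cell import *
np.set_printoptions(precision=4,suppress=True)
def cam(n,o=None):
    p=camera_params(n);K=p["intrinsics"]
    if n!="wrist": return K,R.from_rotvec(p["rotation"]).as_matrix(),np.array(p["eye"])
    T=p["T_tool_cam"];Rt=R.from_rotvec(o["ee_rot"]).as_matrix()
    return K,Rt@T[:3,:3],Rt@T[:3,3]+o["position"]
def ray(c,px):
    K,M,e=c;d=M@np.linalg.inv(K)@np.array([px[0],px[1],1.]);return e,d/np.linalg.norm(d)
def onz(c,px,z):
    e,d=ray(c,px);return e+d*(z-e[2])/d[2]
def proj(c,X):
    K,M,e=c;q=K@(M.T@(np.array(X)-e));return q[:2]/q[2]
def tri(*rs):
    A=sum(np.eye(3)-np.outer(d,d) for e,d in rs);b=sum((np.eye(3)-np.outer(d,d))@e for e,d in rs);return np.linalg.solve(A,b)
E
python3 - <<'E'
from h import *
t=cv2.imread("pics/top0.png");s=cv2.imread("pics/scene0.png")
a=cv2.resize(t[155:265,185:445],None,fx=3,fy=3,interpolation=cv2.INTER_CUBIC)
b=cv2.resize(s[170:280,210:470],None,fx=3,fy=3,interpolation=cv2.INTER_CUBIC)[:270]
cv2.imwrite("pics/crop1.png",np.vstack([a,b])[:600])
c=cam("top")
for n,p,z in (("studL",(211,215),.07),("studR",(274,203),.07),("drv",(418,232),.09),("stand",(415,233),.045)):print(n,onz(c,p,z))
E
```

```text
studL [0.4837 0.3206 0.07  ]
studR [0.5095 0.1952 0.07  ]
drv [ 0.4532 -0.0938  0.09  ]
stand [ 0.4527 -0.0987  0.045 ]
```

View pics/crop1.png

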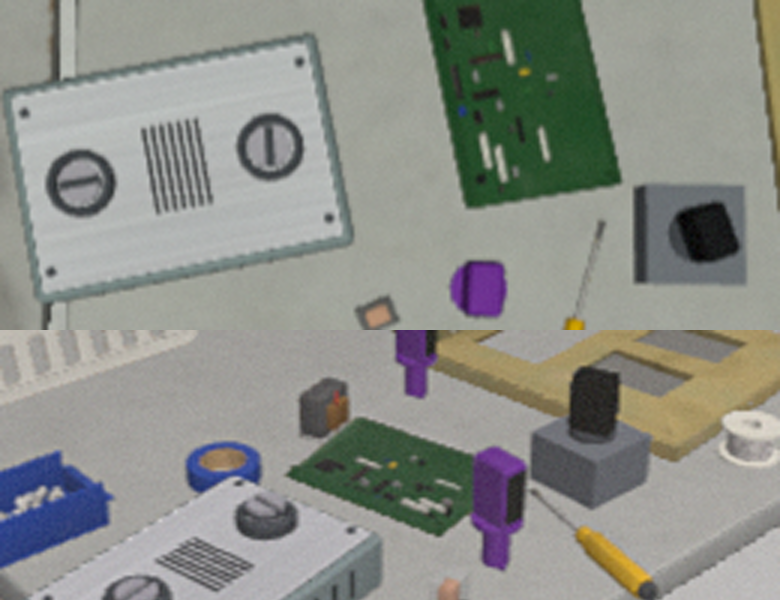

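The crop confirms the black driver, with flange, in the grey stand at top-image pixel (420,232). The right stud at (274,203) is the open one: its slot runs across the case's long axis. The left stud's slot runs along the case's y, so it is fastened. I'm moving over the stand.

```bash
python3 -m pendant '[0.0364,-0.0339,0,0,0,0,0.09,0.0364,-0.0339,0,0,0,0,0.09,0.0364,-0.0339,0,0,0,0,0.09,0.0364,-0.0339,0,0,0,0,0.09,0.0364,-0.0339,0,0,0,0,0.09,0.0364,-0.0339,0,0,0,0,0.09,0.0364,-0.0339,0,0,0,0,0.09,0.0364,-0.0339,0,0,0,0,0.09,0.0364,-0.0339,0,0,0,0,0.09,0.0364,-0.0339,0,0,0,0,0.09]' 30
python3 -m pendant '[0,0,0,0,0,0,0.09,0,0,0,0,0,0,0.09]'
python3 - <<'E'
from h import *
o=observe();im=get_image("wrist");cv2.imwrite("pics/w1.png",im[:,:,::-1]);np.save("w1.npy",np.r_[o["position"],o["ee_rot"]])
print(o["position"],o["ee_rot"],o["joints"],o["force"])
E
```

```text
clock: 1.35
position: [0.4534, -0.0929, 0.2376]
ee_rot: [3.059, 0.717, -0.0]
force: [1.0, -0.0, 0.4]
width: 0.985
gripper_force: 0.0
clock: 1.6
position: [0.4528, -0.0949, 0.2375]
ee_rot: [3.058, 0.717, -0.001]
force: [0.1, -0.0, 0.2]
width: 0.981
gripper_force: 0.0
[ 0.4528 -0.0949  0.2375] [ 3.0583  0.7174 -0.0013] [ 0.3114  0.1894 -0.2565  1.9341  0.0564  1.0256 -1.0801] [ 0.1023 -0.0135  0.189 ]
```

View pics/w1.png

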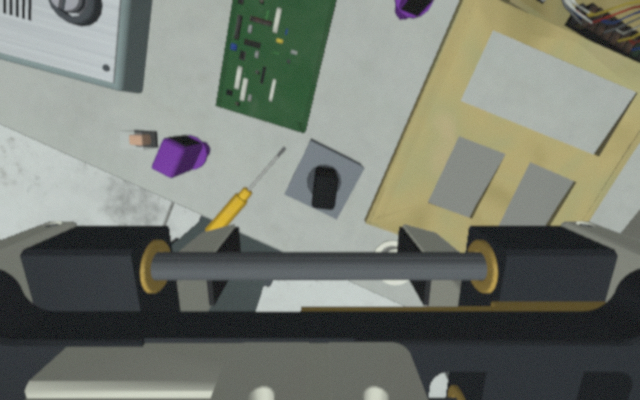

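The wrist view shows the stand at about (325,178) and the driver's black handle at about (325,187), nearly aligned with the tool. I'm cropping for detail.

Run:
```python
from h import *
w=cv2.imread("pics/w1.png")[130:230,265:385]
w=cv2.convertScaleAbs(w,alpha=1.6,beta=10)
cv2.imwrite("pics/c2.png",cv2.resize(w,None,fx=6,fy=6,interpolation=cv2.INTER_CUBIC))
```

```text
(no output)
```

View pics/c2.png

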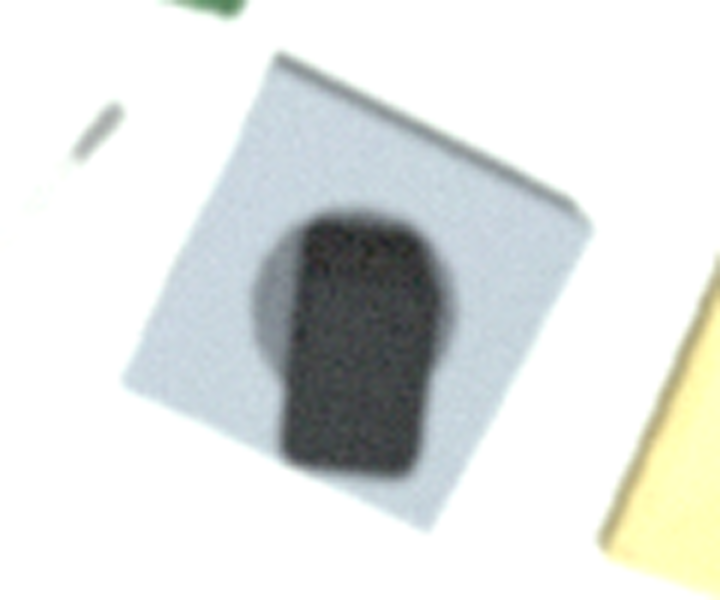

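Run:
```python
from h import *
v=np.load("w1.npy");o=dict(position=v[:3],ee_rot=v[3:]);c=cam("wrist",o);t=cam("top")
f=lambda p:(265+p[0]/6,130+p[1]/6)
C=[onz(c,f(p),.045) for p in ((270,72),(588,232),(430,530),(125,382))]
print("corners",C,"ctr",np.mean(C,0),[np.linalg.norm(C[i]-C[i-1]) for i in range(4)])
print("flange",onz(c,f((354,308)),.05))
hp=f((362,361));print("handle top",onz(c,hp,.101),"tri",tri(ray(c,hp),ray(t,(421.,232.3))))
q=[onz(c,f(p),.101) for p in ((283,462),(415,475),(300,300))];print(q)
d=q[1]-q[0];print("edge yaw",np.arctan2(d[1],d[0]),np.linalg.norm(d))
d=q[2]-q[0];print("long yaw",np.arctan2(d[1],d[0]))
print("stand top tri",tri(ray(c,f((354,305))),ray(t,proj(t,np.mean(C,0)))))
Rt=R.from_rotvec(o["ee_rot"]).as_matrix();print(Rt)
```

```text
corners [array([ 0.4876, -0.0678,  0.045 ]), array([ 0.4875, -0.1357,  0.045 ]), array([ 0.4205, -0.1362,  0.045 ]), array([ 0.4211, -0.0686,  0.045 ])] ctr [ 0.4542 -0.1021  0.045 ] [np.float64(0.0664862522389945), np.float64(0.06786897921780943), np.float64(0.06700372936061226), np.float64(0.06756322386828187)]
flange [ 0.4552 -0.1016  0.05  ]
handle top [ 0.457  -0.1011  0.101 ] tri [ 0.4528 -0.1034  0.0786]
[array([ 0.4358, -0.0971,  0.101 ]), array([ 0.4435, -0.1177,  0.101 ]), array([ 0.4616, -0.0876,  0.101 ])]
edge yaw -1.2126624668650823 0.02199722122437709
long yaw 0.3551986992472883
stand top tri [ 0.4544 -0.1023  0.0433]
[[ 0.8957  0.4447 -0.0008]
 [ 0.4447 -0.8957 -0.0004]
 [-0.0009  0.     -1.    ]]
```

Driver at (0.455,-0.1015), yaw 0.36. The flange and stand centres agree with each other to about 1 mm, and the 67 mm edge is close to the given 70. Now descend and grip.

```bash
python3 -m pendant '[-0.001,0.0069,0,0,0,0.103,0.06,0,0,0.03,0,0,0,0.06,0,0,0.035,0,0,0,0.06,0,0,0.035,0,0,0,0.06,0,0,0.035,0,0,0,0.06,0,0,0.025,0,0,0,0.06,0,0,0.0105,0,0,0,0.06,0,0,0,0,0,0,0.06]' 40
python3 -m pendant '[0,0,0,0,0,0,0.015,0,0,0,0,0,0,0.015,0,0,0,0,0,0,0.015,0,0,0,0,0,0,0.015,0,0,0,0,0,0,0.015,0,0,0,0,0,0,0.015]' 40
python3 -c "
from h import *
o=observe();print(o['position'],o['ee_rot'],o['force'],o['ft_torque'],o['width']*.0918)
cv2.imwrite('pics/w3.png',get_image('wrist')[:,:,::-1])"
```

```text
clock: 2.65
position: [0.455, -0.1018, 0.0671]
ee_rot: [3.092, 0.557, -0.002]
force: [-0.7, -0.3, -0.0]
width: 0.654
gripper_force: 0.0
clock: 3.4
position: [0.4555, -0.101, 0.0675]
ee_rot: [3.091, 0.559, 0.0]
force: [-1.3, 0.1, 5.5]
width: 0.259
gripper_force: 40.0
[ 0.4555 -0.101   0.0675] [3.0913 0.5589 0.0004] [-1.2631  0.1321  5.5357] [ 0.0642  0.2508 -0.03  ] 0.02377963449452079
```

The grip is sound: 23.8 mm opening, close to the 24 mm flats. Lift the driver out and carry it to a viewpoint beside the open stud.

```bash
python3 -m pendant '[0,0,-0.01,0,0,0,0.015,0,0,-0.035,0,0,0,0.015,0,0,-0.035,0,0,0,0.015,0,0,-0.035,0,0,0,0.015,0,0,-0.035,0,0,0,0.015,0,0,0,0,0,0,0.015]' 60
python3 -m pendant '[0.0164,-0.0465,0,0,0,0,0.015,0.0164,-0.0465,0,0,0,0,0.015,0.0164,-0.0465,0,0,0,0,0.015,0.0164,-0.0465,0,0,0,0,0.015,0.0164,-0.0465,0,0,0,0,0.015,0.0164,-0.0465,0,0,0,0,0.015,0,0,0,0,0,0.179,0.015,0,0,0,0,0,0.179,0.015,0,0,0,0,0,0,0.015,0,0,0,0,0,0,0.015]' 60
python3 - <<'E'
from h import *
o=observe();print(o['position'],o['ee_rot'],o['joints'],o['force'],o['width']*.0918)
im=get_image('wrist')[:,:,::-1];np.save("w4.npy",np.r_[o["position"],o["ee_rot"]])
cv2.imwrite('pics/w4.png',im)
E
```

```text
clock: 4.2
position: [0.4568, -0.101, 0.2199]
ee_rot: [3.09, 0.559, 0.007]
force: [0.2, 0.1, -1.8]
width: 0.257
gripper_force: 60.0
clock: 5.45
position: [0.4495, 0.1946, 0.2167]
ee_rot: [3.141, 0.006, -0.001]
force: [0.3, 0.2, -1.4]
width: 0.256
gripper_force: 60.0
[0.4495 0.1946 0.2167] [ 3.1411  0.0058 -0.0013] [-0.2251  0.2656 -0.3575  1.8986  0.1095  0.9971 -2.1979] [ 0.3215  0.2198 -1.3664] 0.02350700734316805
```

View pics/w4.png

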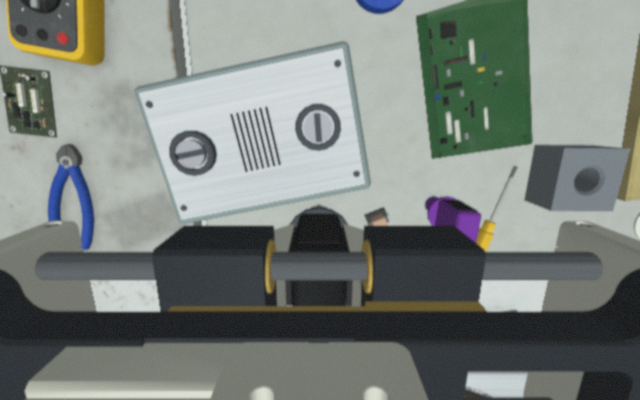

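The wrist view shows the open stud at about (318,127) with its slot close to vertical, the fastened one at (192,153), and the empty stand at right. Joint 7 is near its lower end, so the clockwise turn needs the half-turned grasp (yaw +π). First, numbers from this picture.

```bash
cat > stud.py <<'E'
from h import *
def stud(im,c,px,zh,half=26,k=8):
    x0,y0=int(px[0])-half,int(px[1])-half
    g=cv2.cvtColor(im,cv2.COLOR_BGR2GRAY)[y0:y0+2*half,x0:x0+2*half]
    g=cv2.resize(g,None,fx=k,fy=k,interpolation=cv2.INTER_CUBIC)
    f=lambda p:(x0+(p[0]+.5)/k-.5,y0+(p[1]+.5)/k-.5)
    t,_=cv2.threshold(g,0,255,cv2.THRESH_OTSU);b=(g<t).astype(np.uint8)
    n,l,st,_=cv2.connectedComponentsWithStats(b)
    i=1+np.argmax(st[1:,4]);cs,_=cv2.findContours((l==i).astype(np.uint8),cv2.RETR_EXTERNAL,cv2.CHAIN_APPROX_NONE)
    e=cv2.fitEllipse(max(cs,key=cv2.contourArea));print("collar ell",f(e[0]),np.array(e[1])/k)
    C=onz(c,f(e[0]),.060)
    hc=proj(c,C+[0,0,zh-.060]);r=.011*c[0][0,0]/np.linalg.norm(C-c[2])
    yy,xx=np.mgrid[:g.shape[0],:g.shape[1]];X=x0+(xx+.5)/k-.5-hc[0];Y=y0+(yy+.5)/k-.5-hc[1]
    m=(X**2+Y**2<r*r);v=g[m];tt,_=cv2.threshold(v,0,255,cv2.THRESH_OTSU);s=m&(g<tt)
    n,l,st,_=cv2.connectedComponentsWithStats(s.astype(np.uint8));i=1+np.argmax(st[1:,4])
    ys,xs=np.where(l==i);p=np.c_[xs,ys].astype(float);mu=p.mean(0);w,V=np.linalg.eigh(np.cov((p-mu).T));d=V[:,1]*30
    A,B=onz(c,f(mu-d),zh),onz(c,f(mu+d),zh);D=B-A
    print("centre",C,"slot mid",onz(c,f(mu),zh-.002),"yaw",np.arctan(D[1]/D[0]),"elong",np.sqrt(w),"px",f(mu))
    return C,g
E
python3 - <<'E'
from stud import *
v=np.load("w4.npy");o=dict(position=v[:3],ee_rot=v[3:]);im=cv2.imread("pics/w4.png");c=cam("wrist",o)
a,g1=stud(im,c,(318,127),.072);b,g2=stud(im,c,(192,153),.0675)
d=b-a;print("case yaw",np.arctan2(-d[0],d[1]),np.linalg.norm(d[:2]))
im=cv2.imread("pics/top0.png");t=cam("top")
a2,_=stud(im,t,(274,203),.072,18);b2,_=stud(im,t,(211,215),.0675,18)
d=b2-a2;print("case yaw",np.arctan2(-d[0],d[1]),np.linalg.norm(d[:2]))
print("tri",tri(ray(c,proj(c,a)),ray(t,proj(t,a2))),tri(ray(c,proj(c,b)),ray(t,proj(t,b2))))
# where is the stand hole
print("stand hole",onz(c,(589,180.5),.045))
cv2.imwrite("pics/g.png",np.hstack([g1,cv2.resize(g2,g1.shape[::-1])])[:, :800])
E
```

```text
collar ell (317.57642936706543, 126.61105346679688) [45.432  46.6406]
centre [0.5108 0.1952 0.06  ] slot mid [0.5107 0.1953 0.07  ] yaw 0.08198640636200373 elong [13.8129 49.2579] px (np.float64(317.5443811820735), np.float64(126.92528849676395))
collar ell (192.5589771270752, 152.40551948547363) [43.9152 48.2697]
centre [0.4848 0.322  0.06  ] slot mid [0.4841 0.3229 0.0655] yaw -1.36702331259709 elong [13.5144 45.0541] px (np.float64(189.51183815502185), np.float64(153.70402906659388))
case yaw 0.201852778175057 0.1293795937279177
collar ell (274.6442985534668, 203.58616638183594) [22.2926 22.407 ]
centre [0.5093 0.1944 0.06  ] slot mid [0.5093 0.1945 0.07  ] yaw 0.07915196242388028 elong [ 6.8344 24.3607] px (np.float64(274.3803125), np.float64(203.110875))
collar ell (211.54616737365723, 215.6203727722168) [22.5302 23.2562]
centre [0.4832 0.3213 0.06  ] slot mid [0.4833 0.3218 0.0655] yaw -1.3686763685001695 elong [ 6.5297 24.1811] px (np.float64(210.79041005291006), np.float64(215.34259259259258))
case yaw 0.20307124167426124 0.12955699675650026
tri [0.5105 0.1952 0.0466] [0.484  0.3221 0.0584]
stand hole [ 0.4542 -0.1012  0.045 ]
```

Both cameras agree: open stud at (0.510,0.195), case yaw 0.2025, slot yaw 0.081 (0.12 clockwise of the case's x, within the stated range). Move above it and make the half turn.

```bash
python3 -m pendant '[0.03,0,0,0,0,0,0.015,0.0305,0,0,0,0,0,0.015,0,0,0,0,0,-0.1788,0.015,0,0,0,0,0,-0.1788,0.015,0,0,0,0,0,-0.1788,0.015,0,0,0,0,0,-0.1788,0.015,0,0,0,0,0,-0.1788,0.015,0,0,0,0,0,-0.1788,0.015,0,0,0,0,0,-0.1788,0.015,0,0,0,0,0,-0.1788,0.015]' 60
python3 -m pendant '[0,0,0,0,0,-0.1788,0.015,0,0,0,0,0,-0.1788,0.015,0,0,0,0,0,-0.1788,0.015,0,0,0,0,0,-0.1788,0.015,0,0,0,0,0,-0.1788,0.015,0,0,0,0,0,-0.1788,0.015,0,0,0,0,0,-0.1788,0.015,0,0,0,0,0,-0.1788,0.015,0,0,0,0,0,-0.1788,0.015,0,0,0,0,0,-0.1788,0.015]' 60
python3 -m pendant '[0,0,0,0,0,0,0.015,0,0,0,0,0,0,0.015]' 60
python3 - <<'E'
from h import *
o=observe();Rt=R.from_rotvec(o['ee_rot']).as_matrix();print(o['position'],o['ee_rot'],o['joints'],o['force'],"yaw",np.arctan2(Rt[1,0],Rt[0,0]),"tilt",Rt[:,2])
print("to stud in tool",Rt.T@(np.array([.510,.195,.0])-o['position']))
c=cam("wrist",o);print("stud px",proj(c,[.510,.195,.072]))
cv2.imwrite('pics/w5.png',get_image('wrist')[:,:,::-1]);np.save("w5.npy",np.r_[o["position"],o["ee_rot"]])
E
```

```text
clock: 6.75
position: [0.5104, 0.1944, 0.2171]
ee_rot: [-2.364, -2.069, 0.0]
force: [1.0, 0.2, -1.4]
width: 0.257
gripper_force: 60.0
clock: 8.0
position: [0.5105, 0.1943, 0.2171]
ee_rot: [-0.132, 3.139, -0.0]
force: [0.2, 0.3, -1.9]
width: 0.259
gripper_force: 60.0
clock: 8.25
position: [0.5104, 0.1946, 0.2172]
ee_rot: [0.115, -3.139, -0.0]
force: [0.3, -0.5, -0.8]
width: 0.257
gripper_force: 60.0
[0.5104 0.1946 0.2172] [ 0.1147 -3.1394 -0.0002] [ 0.2717  0.5423 -1.0645  1.7355  0.5114  1.1731  0.7052] [ 0.3115 -0.4869 -0.8321] yaw -3.068576858937702 tilt [-0.0001  0.0001 -1.    ]
to stud in tool [0.0004 0.0004 0.2172]
stud px [319.3486 187.6002]
```

View pics/w5.png

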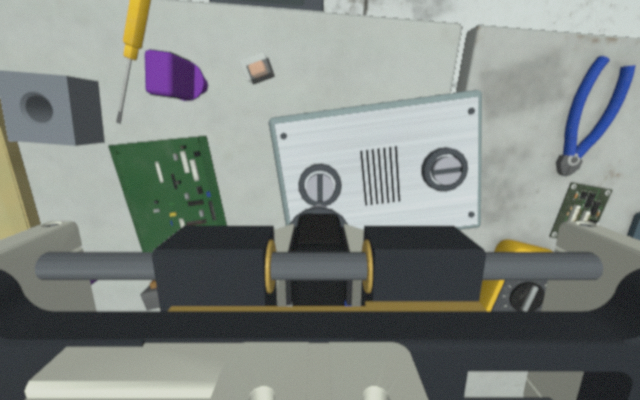

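The stud is visible at (320,185) above the flange of the held driver, with its slot vertical in the image. Re-measuring from this opposite view.

Run:
```python
from stud import *
v=np.load("w5.npy");o=dict(position=v[:3],ee_rot=v[3:]);im=cv2.imread("pics/w5.png");c=cam("wrist",o)
a,g1=stud(im,c,(320,182),.072,24)
b,_=stud(im,c,(445,169),.0675,28);d=b-a;print(np.arctan2(-d[0],d[1]),np.linalg.norm(d[:2]))
```

```text
collar ell (319.48104095458984, 184.73103713989258) [43.0008 43.2179]
centre [0.5097 0.1951 0.06  ] slot mid [0.51   0.1952 0.07  ] yaw 0.08167066130325039 elong [12.8181 47.8605] px (np.float64(319.4983390665048), np.float64(187.21424355861325))
collar ell (443.9840431213379, 168.86524391174316) [43.4936 47.1955]
centre [0.4836 0.3219 0.06  ] slot mid [0.4843 0.323  0.0655] yaw -1.3685712880097751 elong [12.1255 44.5572] px (np.float64(447.11761267821555), np.float64(170.4897765598651))
0.20268313067627827 0.1294229014647002
```

```bash
python3 -m pendant '[0.0004,0.0005,0.02,0,0,-0.009,0.015,0,0,0.025,0,0,0,0.015,0,0,0.02,0,0,0,0.015,0,0,0.011,0,0,0,0.015,0,0,0,0,0,0,0.015,0,0,0,0,0,0,0.015]' 60
python3 -c "
from h import *
o=observe();print(o['position'],o['ee_rot'],o['force'],o['ft_torque'])"
python3 -m pendant '[0,0,0.0015,0,0,0,0.015,0,0,0.0015,0,0,0,0.015,0,0,0,0,0,0,0.015]' 60
python3 -m pendant '[0,0,0.0015,0,0,0,0.015,0,0,0,0,0,0,0.015]' 60
python3 -m pendant '[0,0,0.0015,0,0,0,0.015,0,0,0,0,0,0,0.015]' 60
```

```text
clock: 9.05
position: [0.5103, 0.1957, 0.1418]
ee_rot: [-0.134, 3.138, 0.001]
force: [0.1, -0.4, -1.2]
width: 0.258
gripper_force: 60.0
[0.5103 0.1957 0.1418] [-0.1344  3.1378  0.0008] [ 0.1351 -0.3957 -1.1869] [ 0.144 -0.161  0.001]
clock: 9.43
position: [0.51, 0.1952, 0.1383]
ee_rot: [-0.134, 3.139, -0.0]
force: [-0.5, -0.5, -1.4]
width: 0.262
gripper_force: 60.0
clock: 9.68
position: [0.5099, 0.1952, 0.1366]
ee_rot: [0.134, -3.139, 0.0]
force: [0.9, -0.8, -1.4]
width: 0.261
gripper_force: 60.0
clock: 9.93
position: [0.5099, 0.1952, 0.1351]
ee_rot: [0.134, -3.139, 0.0]
force: [-0.4, 0.1, -1.0]
width: 0.26
gripper_force: 60.0
```

```bash
for i in 1; do python3 -m pendant '[0,0,0.001,0,0,0,0.015,0,0,0,0,0,0,0.015]' 60
python3 -m pendant '[0,0,0.001,0,0,0,0.015,0,0,0,0,0,0,0.015]' 60
python3 -m pendant '[0,0,0.001,0,0,0,0.015,0,0,0,0,0,0,0.015]' 60; done
```

```text
clock: 10.18
position: [0.5099, 0.1952, 0.1341]
ee_rot: [0.134, -3.139, 0.0]
force: [-0.9, 0.3, -1.1]
width: 0.259
gripper_force: 60.0
clock: 10.42
position: [0.5099, 0.1952, 0.1331]
ee_rot: [0.134, -3.139, 0.0]
force: [0.0, -0.2, -1.5]
width: 0.263
gripper_force: 60.0
clock: 10.68
position: [0.5099, 0.1952, 0.1321]
ee_rot: [0.134, -3.139, 0.0]
force: [-0.2, 0.1, -1.2]
width: 0.259
gripper_force: 60.0
```

No force at TCP z 0.132, which is already 2.4 mm below the expected head top, so the blade is probably in the slot. I'll go on gently.

```bash
python3 -m pendant '[0,0,0.001,0,0,0,0.015,0,0,0,0,0,0,0.015]' 60
python3 -m pendant '[0,0,0.001,0,0,0,0.015,0,0,0,0,0,0,0.015]' 60
python3 -m pendant '[0,0,0.001,0,0,0,0.015,0,0,0,0,0,0,0.015]' 60
```

```text
clock: 10.92
position: [0.5099, 0.1952, 0.1311]
ee_rot: [0.134, -3.139, 0.0]
force: [-0.2, -0.5, -1.3]
width: 0.262
gripper_force: 60.0
clock: 11.18
position: [0.51, 0.1954, 0.1304]
ee_rot: [-0.134, 3.138, 0.0]
force: [-1.3, -0.3, 2.1]
width: 0.26
gripper_force: 60.0
clock: 11.42
position: [0.51, 0.1953, 0.1294]
ee_rot: [-0.134, 3.138, -0.0]
force: [-1.2, -0.4, 3.2]
width: 0.26
gripper_force: 60.0
```

Contact is at TCP z 0.1305, the slot-floor height (the head top would be at 0.1345), with the spring's 3.6 N start. The blade is in the slot. Press to about 9.5 mm.

```bash
python3 -m pendant '[0,0,0.002,0,0,0,0.015,0,0,0.002,0,0,0,0.015,0,0,0.002,0,0,0,0.015,0,0,0,0,0,0,0.015]' 60
python3 -m pendant '[0,0,0.0015,0,0,0,0.015,0,0,0.001,0,0,0,0.015,0,0,0,0,0,0,0.015,0,0,0,0,0,0,0.015]' 60
python3 -c "
from h import *
o=observe();print(o['position'],o['ee_rot'],o['force'],o['ft_torque'],o['joints'])"
```

```text
clock: 11.92
position: [0.5101, 0.1954, 0.1234]
ee_rot: [-0.134, 3.138, 0.0]
force: [-1.1, -1.6, 8.4]
width: 0.263
gripper_force: 60.0
clock: 12.42
position: [0.5101, 0.1954, 0.1212]
ee_rot: [-0.134, 3.138, -0.0]
force: [-1.1, -1.4, 8.8]
width: 0.261
gripper_force: 60.0
[0.5101 0.1954 0.1212] [-0.1342  3.1381 -0.0001] [-1.1495 -1.4322  8.7601] [-0.3862  0.4208 -0.0344] [ 0.2086  0.6421 -0.9831  1.8463  0.6329  1.0033  0.6126]
```

```bash
python3 -m pendant '[0,0,0.0008,0,0,0,0.015,0,0,0,0,0,0,0.015,0,0,0,0,0,0,0.015]' 60
for i in 1 2 3 ; do python3 -m pendant '[0,0,0,0,0,0,0.015]' 60 | grep -E "force|pos"; done
```

```text
clock: 12.8
position: [0.5101, 0.1954, 0.1204]
ee_rot: [-0.134, 3.138, -0.0]
force: [-1.5, -1.5, 10.7]
width: 0.257
gripper_force: 60.0
position: [0.5101, 0.1954, 0.1204]
force: [-1.5, -1.3, 10.0]
gripper_force: 60.0
position: [0.5101, 0.1954, 0.1204]
force: [-1.9, -2.8, 10.0]
gripper_force: 60.0
position: [0.5101, 0.1954, 0.1204]
force: [-1.6, -2.5, 10.3]
gripper_force: 60.0
```

About 11.5 N, so 9.9 mm pressed. Turn clockwise (+ about tool z) in portions.

```bash
python3 -m pendant '[0,0,0,0,0,0.08,0.015,0,0,0,0,0,0.08,0.015,0,0,0,0,0,0.08,0.015,0,0,0,0,0,0.08,0.015,0,0,0,0,0,0.08,0.015,0,0,0,0,0,0,0.015]' 60
python3 -c "
from h import *
o=observe();print(o['ft_torque'],o['joints'])"
python3 -m pendant '[0,0,0,0,0,0.08,0.015,0,0,0,0,0,0.08,0.015,0,0,0,0,0,0.08,0.015,0,0,0,0,0,0.08,0.015,0,0,0,0,0,0.08,0.015,0,0,0,0,0,0,0.015]' 60
python3 -c "
from h import *
o=observe();print(o['ft_torque'],o['joints'])"
```

```text
clock: 13.92
position: [0.5107, 0.1958, 0.1207]
ee_rot: [0.493, 3.101, 0.001]
force: [-0.7, -1.1, 10.3]
width: 0.257
gripper_force: 60.0
[-0.1449  0.0124  0.021 ] [ 0.1528  0.6009 -0.8846  1.8504  0.564   0.9603  0.2722]
clock: 14.68
position: [0.5106, 0.1955, 0.1207]
ee_rot: [1.1, 2.941, 0.001]
force: [-0.2, -1.6, 10.0]
width: 0.263
gripper_force: 60.0
[-0.3733  0.046   0.0733] [ 0.0927  0.5647 -0.785   1.8551  0.4945  0.9257 -0.0661]
```

```bash
python3 -m pendant '[0,0,0,0,0,0.08,0.015,0,0,0,0,0,0.08,0.015,0,0,0,0,0,0.08,0.015,0,0,0,0,0,0.08,0.015,0,0,0,0,0,0.08,0.015,0,0,0,0,0,0.08,0.015,0,0,0,0,0,0,0.015]' 60
python3 -c "
from h import *
o=observe();print(o['ft_torque'],o['joints'])"
python3 -m pendant '[0,0,0,0,0,0.07,0.015,0,0,0,0,0,0.07,0.015,0,0,0,0,0,0.06,0.015,0,0,0,0,0,0.06,0.015,0,0,0,0,0,0,0.015,0,0,0,0,0,0,0.015]' 60
python3 -c "
from h import *
o=observe();print(o['ft_torque'],o['joints'])"
```

```text
clock: 15.55
position: [0.5104, 0.1951, 0.1205]
ee_rot: [1.768, 2.595, 0.0]
force: [-2.0, -2.4, 10.4]
width: 0.258
gripper_force: 60.0
[-0.6727  0.2033  0.0278] [ 0.0149  0.5284 -0.6642  1.8616  0.4125  0.8915 -0.4726]
clock: 16.3
position: [0.5103, 0.195, 0.1205]
ee_rot: [2.088, 2.346, 0.0]
force: [-0.6, -2.9, 8.9]
width: 0.259
gripper_force: 60.0
[-0.7333  0.3107  0.0743] [-0.0289  0.5119 -0.5991  1.8652  0.3693  0.8759 -0.6924]
```

```bash
python3 -m pendant '[0,0,0,0,0,0.06,0.015,0,0,0,0,0,0,0.015]' 60
python3 -m pendant '[0,0,0,0,0,-0.08,0.015,0,0,-0.001,0,0,0,0.015,0,0,0,0,0,0,0.015]' 60 | grep -E "pos|force:"
python3 -m pendant '[0,0,-0.0015,0,0,0,0.015,0,0,0,0,0,0,0.015]' 60 | grep -E "pos|force:"
python3 -m pendant '[0,0,-0.0012,0,0,0,0.015,0,0,0,0,0,0,0.015]' 60 | grep -E "pos|force:"
python3 -m pendant '[0,0,-0.001,0,0,0,0.015,0,0,0,0,0,0,0.015]' 60 | grep -E "pos|force:"
```

```text
clock: 16.55
position: [0.5103, 0.195, 0.1204]
ee_rot: [2.158, 2.281, 0.0]
force: [-2.1, -2.9, 11.0]
width: 0.261
gripper_force: 60.0
position: [0.5104, 0.1952, 0.1215]
force: [-1.3, -2.3, 8.6]
gripper_force: 60.0
position: [0.5104, 0.1952, 0.123]
force: [-1.3, -1.8, 7.3]
gripper_force: 60.0
position: [0.5104, 0.1952, 0.1241]
force: [-1.0, -1.0, 7.1]
gripper_force: 60.0
position: [0.5104, 0.1952, 0.125]
force: [-0.6, -1.5, 6.2]
gripper_force: 60.0
```

The force is still following the spring past the ledge height (0.1225), so the stud is in the catch. Confirm by watching where the force vanishes, then withdraw.

```bash
python3 -m pendant '[0,0,-0.001,0,0,0,0.015,0,0,0,0,0,0,0.015]' 60 | grep -E "pos|force:"
python3 -m pendant '[0,0,-0.001,0,0,0,0.015,0,0,0,0,0,0,0.015]' 60 | grep -E "pos|force:"
python3 -m pendant '[0,0,-0.003,0,0,0,0.015,0,0,-0.01,0,0,0,0.015,0,0,-0.025,0,0,0,0.015,0,0,-0.03,0,0,0,0.015,0,0,-0.02,0,0,0,0.015,0,0,0,0,0,0,0.015,0,0,0,0,0,0,0.015]' 60
python3 - <<'E'
from stud import *
o=observe();c=cam("wrist",o);im=get_image('wrist')[:,:,::-1].copy();cv2.imwrite('pics/w6.png',im);np.save("w6.npy",np.r_[o["position"],o["ee_rot"]])
Rt=R.from_rotvec(o['ee_rot']).as_matrix();print(o['joints'],o["force"],"yaw",np.arctan2(Rt[1,0],Rt[0,0]),"px",proj(c,[.51,.1952,.0675]))
p=proj(c,[.51,.1952,.0675]);stud(im,c,p,.0675,24)
t=get_image("top")[:,:,::-1].copy();cv2.imwrite("pics/top6.png",t)
E
```

```text
position: [0.5103, 0.1952, 0.1256]
force: [1.7, -1.6, 2.5]
gripper_force: 60.0
position: [0.5095, 0.1952, 0.1263]
force: [-0.0, 0.6, -1.0]
gripper_force: 60.0
clock: 19.05
position: [0.5096, 0.1949, 0.2141]
ee_rot: [-2.065, -2.367, 0.001]
force: [-0.1, -0.3, -1.7]
width: 0.257
gripper_force: 60.0
[ 0.0207  0.4095 -0.6536  1.7587  0.2799  1.0688 -0.5932] [-0.1247 -0.3474 -1.7044] yaw 1.707023793369104 px [318.322  187.6484]
collar ell (318.6396236419678, 187.37666702270508) [42.8881 48.5135]
centre [0.5105 0.1938 0.06  ] slot mid [0.5108 0.1934 0.0655] yaw -1.3302207582511443 elong [13.1426 48.4842] px (np.float64(318.8219080752646), np.float64(188.99463445707565))
```

View pics/w6.png

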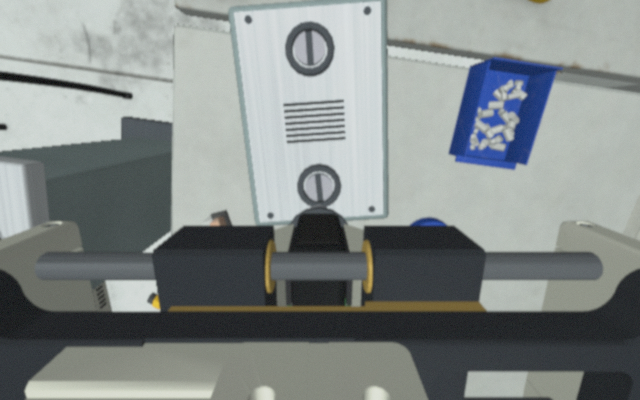

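The force vanished at z≈0.126, i.e. 4.5 mm in the catch. In the image the open stud (320,186) now has its slot parallel to the other one, at 1.53 rad clockwise. The stud is fastened. Carry the driver back over the stand.

```bash
python3 -m pendant '[-0.0358,-0.0118,0,0,0,0,0.015,-0.0358,-0.0118,0,0,0,0,0.015,-0.0358,-0.0118,0,0,0,0,0.015,-0.0358,-0.0118,0,0,0,0,0.015,-0.0358,-0.0118,0,0,0,0,0.015,-0.0358,-0.0118,0,0,0,0,0.015,-0.0358,-0.0118,0,0,0,0,0.015,-0.0358,-0.0118,0,0,0,0,0.015,0,0,0,0,0,0,0.015,0,0,0,0,0,0,0.015]' 60
python3 - <<'E'
from h import *
o=observe();c=cam("wrist",o);im=get_image('wrist')[:,:,::-1].copy()
Rt=R.from_rotvec(o['ee_rot']).as_matrix();print(o['position'],o['joints'],"tilt",Rt[:,2])
print("to stand in tool",Rt.T@(np.array([.4546,-.1016,o['position'][2]])-o['position']))
for X in ([.4546,-.1016,.045],[.4896,-.0666,.045],[.4896,-.1366,.045],[.4196,-.1366,.045],[.4196,-.0666,.045]):
    p=proj(c,X);print(p);cv2.circle(im,tuple(int(round(v*1)) for v in p),1,(0,0,255),-1)
cv2.imwrite("pics/c7.png",cv2.resize(im[110:240,240:400],None,fx=4,fy=4,interpolation=cv2.INTER_CUBIC))
E
```

```text
clock: 20.4
position: [0.4552, -0.1007, 0.2142]
ee_rot: [-2.064, -2.367, -0.0]
force: [0.9, 0.8, -0.8]
width: 0.257
gripper_force: 60.0
[ 0.4552 -0.1007  0.2142] [ 0.5954  0.2621 -0.591   1.9393  0.1726  0.9907  0.0614] tilt [-0.0006  0.0007 -1.    ]
to stand in tool [-0.0008 -0.0007 -0.    ]
[317.243  184.0475]
[354.3969 156.4532]
[343.9954 218.4904]
[281.7982 210.3724]
[288.7748 147.3956]
```

View pics/c7.png

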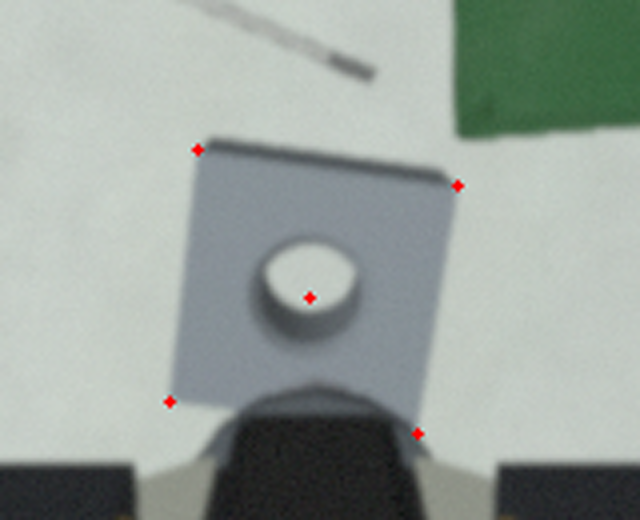

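The stand's predicted corners match to about 1 mm. The hole's rim centre is at crop (306,292) against the predicted (310,297), so I shift about 1 mm and lower.

```bash
python3 -m pendant '[0,-0.0012,0.03,0,0,0,0.015,0,0,0.035,0,0,0,0.015,0,0,0.035,0,0,0,0.015,0,0,0.006,0,0,0,0.015,0,0,0,0,0,0,0.015]' 40
python3 -m pendant '[0,0,0.005,0,0,0,0.015,0,0,0.005,0,0,0,0.015,0,0,0,0,0,0,0.015]' 40
python3 -m pendant '[0,0,0.008,0,0,0,0.015,0,0,0.008,0,0,0,0.015,0,0,0.005,0,0,0,0.015,0,0,0,0,0,0,0.015]' 40
```

```text
clock: 21.08
position: [0.4546, -0.1007, 0.1091]
ee_rot: [-2.063, -2.369, -0.0]
force: [-0.3, 0.3, -0.4]
width: 0.257
gripper_force: 40.0
clock: 21.45
position: [0.4541, -0.1016, 0.0986]
ee_rot: [2.065, 2.367, -0.0]
force: [0.1, 0.4, -1.3]
width: 0.26
gripper_force: 40.0
clock: 21.95
position: [0.4538, -0.1014, 0.0771]
ee_rot: [-2.064, -2.367, 0.001]
force: [-0.2, 0.6, -0.7]
width: 0.259
gripper_force: 40.0
```

In the hole with no side forces. Lower to home.

```bash
python3 -m pendant '[0,0,0.005,0,0,0,0.015,0,0,0.002,0,0,0,0.015,0,0,0,0,0,0,0.015]' 40| grep -E "pos|force:"
python3 -m pendant '[0,0,0.0015,0,0,0,0.015,0,0,0,0,0,0,0.015]' 40| grep -E "pos|force:"
python3 -m pendant '[0,0,0.001,0,0,0,0.015,0,0,0,0,0,0,0.015]' 40| grep -E "pos|force:"
```

```text
position: [0.4541, -0.1015, 0.0705]
force: [-0.5, 1.2, -2.1]
gripper_force: 40.0
position: [0.4542, -0.1015, 0.0691]
force: [-0.1, 0.1, -1.5]
gripper_force: 40.0
position: [0.4541, -0.1015, 0.0681]
force: [-0.4, 0.0, -1.4]
gripper_force: 40.0
```

```bash
python3 -m pendant '[0,0,0.0008,0,0,0,0.015,0,0,0,0,0,0,0.015]' 40| grep -E "pos|force:"
python3 -m pendant '[0,0,0.0008,0,0,0,0.015,0,0,0,0,0,0,0.015]' 40| grep -E "pos|force:"
```

```text
position: [0.4542, -0.1015, 0.0675]
force: [-1.1, 0.6, 2.2]
gripper_force: 40.0
position: [0.4542, -0.1015, 0.0674]
force: [-5.6, 0.6, 17.7]
gripper_force: 40.0
```

Flange seated at 0.0675. Ease off, open and retreat.

```bash
python3 -m pendant '[0,0,-0.0007,0,0,0,0.015,0,0,0,0,0,0,0.06,0,0,0,0,0,0,0.06,0,0,0,0,0,0,0.06,0,0,0,0,0,0,0.06,0,0,0,0,0,0,0.06]' 10
python3 -m pendant '[0,0,-0.02,0,0,0,0.06,0,0,-0.035,0,0,0,0.06,0,0,-0.05,0,0,0,0.06,0,0,-0.05,0,0,0,0.06,-0.04,0,0,0,0,0,0.06,-0.04,0,0,0,0,0,0.06,0,0,0,0,0,0,0.06,0,0,0,0,0,0,0.06]' 10
python3 - <<'E'
from h import *
o=observe();w=get_image("wrist");s=get_image("scene");t=get_image("top")
z=lambda i,a,b,k:cv2.resize(i[a[1]:a[1]+b[1],a[0]:a[0]+b[0]],None,fx=k,fy=k,interpolation=cv2.INTER_CUBIC)
c=cam("wrist",o);p=proj(c,[.4542,-.1015,.08]).astype(int);print(p)
x=max(0,min(540,p[0]-50));y=max(0,min(300,p[1]-50))
im=np.hstack([z(w,(x,y),(100,100),4),z(s,(355,160),(100,100),4)])
cv2.imwrite("pics/fin.png",np.vstack([im,cv2.resize(z(t,(180,150),(260,100),3),(800,200))[:,:]])[:,:,::-1])
E
```

```text
clock: 24.08
position: [0.4541, -0.1014, 0.0672]
ee_rot: [-2.065, -2.368, 0.0]
force: [0.2, 0.1, -0.3]
width: 0.652
gripper_force: 0.0
clock: 25.08
position: [0.4648, -0.1802, 0.222]
ee_rot: [-2.065, -2.367, -0.0]
force: [0.2, -0.6, -0.4]
width: 0.651
gripper_force: 0.0
[317 105]
```

View pics/fin.png

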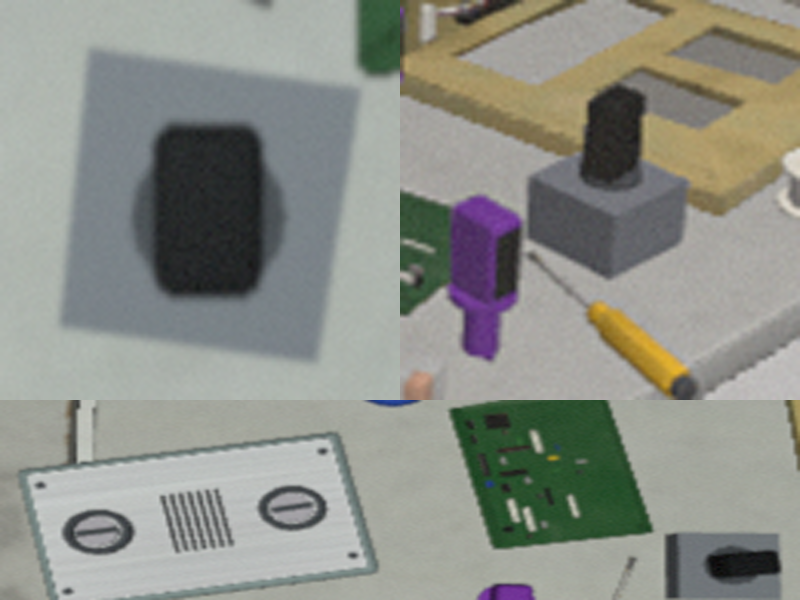

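The driver stands upright with its flange flat on the stand (crops at (208,210) and (612,150)). Both slots in the top view, at (98,532) and (292,507), are parallel along the case's y. Handing in.

```bash
python3 -c "
from cell import *
print(sign_off())"
```

```text
the job is handed in; nothing more can be done
None
```

The open stud is fastened in its catch (slot about 1.53 rad clockwise, held 4.5 mm down by itself), the driver is back upright and fully home in its stand, and I handed the job in at about 25 s.

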